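# Take a rebound hardness reading on the reference block

## Task

Take a check reading on the reference block with the rebound hardness probe in its bench stand; nothing needs gripping, press with the closed fingertips. First switch the readout box on by pressing the raised, far end of its rocker until it snaps over; then push the probe's loading sleeve fully down by its side lug and let it spring back up, which cocks the probe; then press the button on top of the probe fully in to release the blow, and let it come back up. Do not lift, carry or knock anything: the block under the probe and the loose pieces round about stay where they are.

Things in the scene. Friction and masses are not known exactly. Their poses are not given: they have to be found in the camera images.
- stand: Fixed grey bench stand holding a slim upright rebound probe: 22 mm steel tube, 32 mm aluminium sleeve with a side lug, round black button on top. Origin on the bench, on the probe's axis; z up; the lug points to its -x, the column (18 mm thick, 125 mm high) is at x = +56 mm. Base plate 128 x 78 x 12 mm (x -50 to +78). Clamp top 75 mm high; the sleeve never goes below 79 mm.
- loading_sleeve (a joint): Loading sleeve of the probe: 0 at rest (up), 0.016 m fully down at its stop. It slides straight down against a spring, about 4 N to start and 9 to 11 N at the bottom, and springs back when let go. At about 0.0145 to 0.015 m, just above its stop, it cocks the catch inside the probe.
- lug_top (a point): Centre of the top face of the loading lug: a flat round pad, 26 mm across, that sticks out from the sleeve's upper edge, 43 mm from the probe's axis, 143 mm above the bench at rest. Moves with the sleeve (127 mm when fully down). Push straight down on it.
- release_button (a joint): Release button on top of the probe: 0 at rest, 0.005 m fully in. Pressed straight down, about 1.6 N to start and 4 to 6 N fully in; springs back. It trips the catch at about 0.0033 m if the probe is cocked, and does nothing otherwise.
- button_top (a point): Centre of the top of the round black release button, 21 mm across, on the probe's axis, 168.5 mm above the bench at rest (the probe's highest point). Moves with the button.
- sear (a joint): Catch inside the probe: 0 not cocked (or released), 0.4 rad cocked; snaps over-centre and stays. Moved only by the sleeve and the button. Seen outside as a thin brass tell-tale pin that stands out about 11 mm from the probe's head, on the stand's -y side just above the sleeve, while cocked, and is drawn in otherwise.
- meter: Fixed grey readout box 124 x 80 mm, deck 27 mm above the bench. Origin on the bench under its centre; +x is the side away from the operator, where the screen is (frame 28 mm high); flat printed white keys, not movable, on the near left. Rocker on the near right, pivot at x = -30, y = -17 mm, in an aluminium bezel 40 x 30 mm whose top is 29.5 mm above the bench.
- power_rocker (a joint): Black rocker switch of the readout box, 32 mm long (along the box's x) and 22 mm wide: 0 off (near end down, far end raised), 0.4 rad on (far end down). Over-centre: it resists with about 3 to 4 N at its end, snaps over past 0.2 rad and stays.
- rocker_on_end (a point): On the top face of the rocker's far end (the one toward the screen, with a small white dash), 11 to 14 mm from the pivot: about 40 mm above the bench while raised (off), about 34 mm when the rocker is on. Push straight down here. The rocker's upper face is a shallow V, level at the end that is down.
- block_under: Loose round steel reference block, 64 mm across and 15 mm thick, lying on the stand's base plate under the probe with its top 27 mm above the bench. Origin at the centre of its underside. To be left where it is.
- specimen_near: Loose black resin specimen, 30 mm across, 16 mm high, standing close in front of the stand. Origin at the centre of its underside. To be left alone.
- block_square: Loose square steel block 50 x 50 x 10 mm lying in front of the readout box, toward the operator. Origin at the centre of its underside. To be left alone.
- specimen_far: Loose black resin specimen, 30 mm across, 18 mm high, standing behind the work. Origin at the centre of its underside. To be left alone.
Things that resemble listed ones, but are neither listed nor needed, are in the scene too. There is more than one size of the stand; the job needs the larger.

How it is judged:
On the way, in this order (a step that is already met when the one before it is completed fails the run):
1. the readout's rocker has snapped on, the probe not yet cocked (value of joint power_rocker above 0.33 rad and value of joint sear below 0.1 rad), for 0.1 s.
2. the sleeve, pushed fully down, has cocked the probe and has sprung back up (value of joint sear above 0.3 rad and value of joint loading_sleeve below 0.002 m), for 0.1 s.
3. the release button has tripped the catch, with the readout on (all of step 1), for 0.1 s.
At the end, for the whole second after the job is handed in: The rocker is on (over 0.33 rad), the probe has been cocked and released (catch under 0.1 rad), the sleeve is up (under 2 mm) and the button is up (under 1 mm); the block under the probe is within 5 mm, and the loose pieces within 12 mm, of where they were (all of step 3 and value of joint loading_sleeve below 0.002 m and value of joint release_button below 0.001 m and distance of block_under from where it was at the start of the episode below 0.005 m and distance of each of specimen_near, block_square, specimen_far from where it was at the start of the episode below 0.012 m); the robot touches nothing.
It fails at once if the readout is switched off again while the probe is cocked (value of joint power_rocker below 0.1 rad and value of joint sear above 0.3 rad).
It fails at once if the block under the probe is shifted or lifted (distance of block_under from where it was at the start of the episode above 0.006 m).
It fails at once if a loose piece is lifted, carried or knocked away (distance of any of specimen_near, block_square, specimen_far from where it was at the start of the episode above 0.015 m).
It also fails if it takes over 48 s, if anything falls off the work surface, if the arm or the gripper's body presses on something with over 40 N, if the wrist force passes 120 N, or if a joint passes its speed limit or range.

## Robot

A 6-joint arm with a two-finger parallel gripper is mounted at the origin on a cart in front of the work surface, level with it; the furniture and walls round the work are solid. World frame = base frame: x ahead of the robot, y to its left, z up, the work surface at z = 0. Lengths are in m, angles in rad, forces in N, time in s.
With the tool pointing down it reaches from about 0.375 to 0.975 m from the base axis. Payload 3.8 kg.
Tool frame: the origin (TCP) lies where the fingers leave the gripper's body, on its centre line; the fingertips stand 73 mm ahead of it and the grasp point (between the pads) lies 54 mm ahead of it (nose_length is the distance from the TCP to the fingertips, in m); z points along the fingers, y is the line along which they close (so a half turn about z gives the same grasp; the last joint's range is limited). The gripper opens to 85 mm and grips with 20 to 120 N. Pads are 22 mm wide; open, the fingers measure 114 mm over their backs; the gripper's body (76 mm by 85 mm) begins 54 mm behind the grasp point. The pads swing forward as they close: fully open they stand 13 mm farther back than shut.
Start: joints at [1.3, 0.264, 1.604, -0, 1.274, -0.037], TCP at [0.156, 0.657, 0.304] pointing down, gripper open.
Joint ranges: [-2.63, 2.63], [-0.94, 2.18], [0.31, 2.57], [-1.31, 4.45], [0, 2.66], [-2.55, 2.55]. Speed limits (rad/s): [2.57, 2.57, 3.14, 3.14, 3.14, 3.14].

## Interface

Orientations are given as a rotation vector (axis times angle).
In Python, from workcell import read_state, read_camera, calibration, finish_job, look_for, cut_out, tip_of, nose_length gives the robot as it stands.
- The arm moves only by the tool step_arm, never from a script. Its argument "targets" is a list of rows, each a list of 3 entries, a list of its own where there are three numbers: the turn, a rotation vector about the tool's x, y, z in rad, then the shift along the tool's x, y, z in mm, then the finger opening in mm, from 0 to 85.4. In form: [[[ax, ay, az], [x, y, z], grip], ...]. A call has 1 to 5 rows; each row shifts and turns the commanded pose from where the row before left it, along the tool's axes as they then stand; what a row does not reach is not made up. A row lasts 1/12 s, in which the tool goes at most 41.7 mm and 7.16 degrees, less where a joint would pass 70% of its speed; a pose out of reach is approached as far as the arm can. A call with a gripper value outside its range is refused whole. The fingers move at their own pace and stop on an object; "grip_force" is the grip in N (left out, the last holds). Time passes only in rows, so rows that do not move let the fingers close. It gives the time, the measured TCP pose, the force, the opening and the grip force at its end, in the units of the state.
- read_state(): the state, without advancing time (a new reading comes with each control period).
- read_camera(name): name is "scene" or "top" or "wrist"; returns the picture (400x640x3 uint8, red, green, blue); there is no depth.
- calibration(name): a dict with "camera_matrix" (3x3 intrinsics, pixels), "R" (3x3) and "t" (3): a world point X has camera coordinates R X + t. Camera axes: x right, y down, z forward; pixel columns grow to the right and rows downward; lengths in m; the calibration is good to about 2 mm. The wrist camera is an equidistant fisheye: a pixel r from the principal point sees the ray r / f radians off the axis. A picture is of the moment at which its call begins: read the wrist's pose just before it. calibration takes no time and is no camera call; for the wrist camera it gives the pose at the moment of the call.
- finish_job(): hands the job in; it is judged then, once.
Trained networks look in the newest picture that a camera, given by its name, has taken for a name from the list of things; names that differ only in an ending like _2 or _b are one class to them, and where a whole thing is asked for, a point or a joint stands for the part that bears it (a point fixed in the world has none). Each returns a list of dicts, best first, with "score" (0 to 1); they miss things now and then, are a little off and sometimes report something else, mostly with a low value. They report only what shows in the picture. A call takes as long as a camera call. They do not tell look-alikes from the thing itself.
- look_for(camera, query): "extent" ([left, top, right, bottom] in pixels, round what is visible of it).
- cut_out(camera, query): "region" (400x640 bool, what is visible of it) and "extent" ([left, top, right, bottom] in pixels, round what is visible of it).
- tip_of(camera, query): "at" ([row, column] in pixels: a listed point, or the origin of a listed thing).
The state is a dict: "time": time; "q": joint angles; "joint_vel": joint speeds; "joint_torque": joint torques, N m; "tool_pos": TCP position; "tcp_rot": TCP orientation; "wrist_force": force on the tool from outside, world axes, zero at the start; "torque": the same for the moment, N m; "width": opening from 0.0 (shut) to 1.0 (fully open); "grip_force": force on a finger pad.
Only numpy, scipy, OpenCV 4.12 (cv2) and the standard library are available. Lean on these libraries where they do the work, as an engineer would, in place of code of your own. Each camera call takes 0.05 s, during which the arm holds its last target. There are 200 camera calls.

## Working session

There is one attempt and no reset: what is moved stays moved. The work goes in short steps, Python scripts to look and compute and a tool call to move; the robot and the scene stay as the last step left them, time stands still between calls to the robot, and variables do not carry over. Pictures are saved under pics/ and viewed, at most 11 in all, crops included, and the job is handed in when it is done.

Besides the shell and the picture viewer there is one more tool, called after ">>>" as name(argument=value, ...), one argument or row to a line, values as JSON. step_arm: Moves the arm, as the interface text tells. Its arguments: {"type":"object","properties":{"targets":{"type":"array","items":{"type":"array"}},"grip_force":{"type":"number"}},"required":["targets"]}

```bash
mkdir -p pics; cat > h.py <<'E'
import numpy as np, cv2
from workcell import *
from scipy.spatial.transform import Rotation as Ro
def ray(cam,rc):
    c=calibration(cam);K=np.array(c["camera_matrix"]);R=np.array(c["R"]);t=np.array(c["t"])
    x=(rc[1]-K[0,2])/K[0,0];y=(rc[0]-K[1,2])/K[1,1]
    if cam=="wrist":
        th=np.hypot(x,y);s=np.sin(th)/max(th,1e-9);d=np.array([x*s,y*s,np.cos(th)])
    else: d=np.array([x,y,1.])
    return -R.T@t,R.T@d
def at_z(cam,rc,z):
    o,d=ray(cam,rc);return o+d*(z-o[2])/d[2]
E
python3 - <<'E'
from h import *
a=read_camera("scene");b=read_camera("top")
cv2.imwrite("pics/1.png",a[...,::-1]);cv2.imwrite("pics/2.png",b[...,::-1])
Z={"lug_top":.143,"button_top":.1685,"rocker_on_end":.04,"stand":0,"meter":0,"block_under":.012,"specimen_near":0,"block_square":0,"specimen_far":0}
for c in("top","scene"):
  for q,z in Z.items():
    for r in tip_of(c,q)[:3]: print(c,q,round(r["score"],2),np.round(r["at"]),at_z(c,r["at"],z).round(3))
s=read_state();print(s["time"],s["tool_pos"],s["tcp_rot"],nose_length if not callable(nose_length) else nose_length())
E
```

```text
top lug_top 0.76 [216. 377.] [0.523 0.143 0.143]
top lug_top 0.7 [304. 359.] [0.353 0.184 0.143]
top button_top 0.59 [196. 373.] [0.559 0.152 0.168]
top button_top 0.53 [289. 356.] [0.382 0.192 0.168]
top rocker_on_end 0.61 [246. 302.] [0.475 0.301 0.04 ]
top stand 0.79 [206. 362.] [0.567 0.163 0.   ]
top stand 0.59 [287. 354.] [0.383 0.186 0.   ]
top meter 0.8 [242. 298.] [0.487 0.314 0.   ]
top block_under 0.68 [207. 363.] [0.563 0.161 0.012]
top specimen_near 0.42 [234. 385.] [0.5   0.112 0.   ]
top block_square 0.79 [282. 298.] [0.396 0.313 0.   ]
top specimen_far 0.56 [146. 349.] [0.71  0.189 0.   ]
scene lug_top 0.82 [266. 245.] [0.328 0.148 0.143]
scene lug_top 0.62 [217. 333.] [0.522 0.16  0.143]
scene button_top 0.62 [246. 260.] [0.357 0.147 0.169]
scene button_top 0.4 [200. 346.] [0.55  0.158 0.168]
scene rocker_on_end 0.7 [235. 266.] [0.465 0.299 0.04 ]
scene stand 0.72 [265. 345.] [0.563 0.161 0.   ]
scene stand 0.57 [298. 268.] [0.388 0.183 0.   ]
scene meter 0.57 [242. 276.] [0.494 0.309 0.   ]
scene block_under 0.6 [262. 341.] [0.554 0.165 0.012]
scene specimen_near 0.49 [294. 334.] [0.492 0.114 0.   ]
scene specimen_near 0.38 [217. 332.] [0.649 0.303 0.   ]
scene block_square 0.79 [263. 235.] [0.389 0.305 0.   ]
scene specimen_far 0.4 [233. 383.] [0.7   0.189 0.   ]
1.0 [0.1563747  0.65662221 0.30386286] [-3.66419400e-01 -3.12011367e+00  5.76543752e-05] 0.0726
```

View pics/1.png

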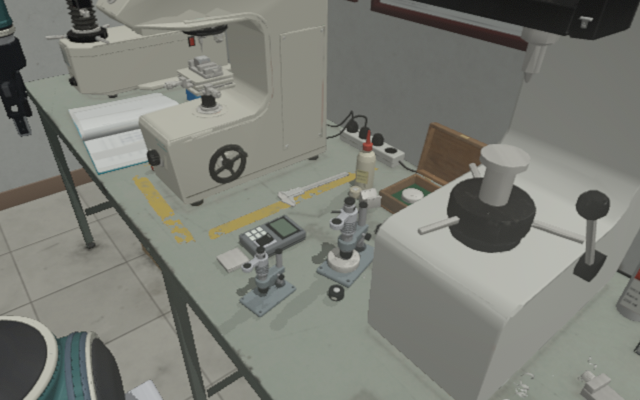

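View pics/2.png

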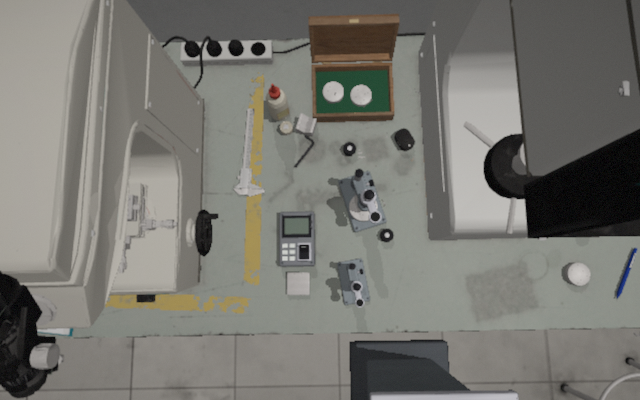

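The larger stand is at about (0.565, 0.162), with the meter at (0.49, 0.31) and its rocker's far end near (0.47, 0.30). The small look-alike stand is nearer, at (0.385, 0.185). In the top picture these are at [206,362], [242,298] and [287,354]. Next I'll close the fingers, move above the meter and look again.

>>> step_arm(
  targets=[
    [[0, 0, 0], [-20, -30, 0], 0],
    [[0, 0, 0], [-20, -30, 0], 0],
    [[0, 0, 0], [-20, -30, 0], 0],
    [[0, 0, 0], [-20, -30, 0], 0],
    [[0, 0, 0], [-20, -30, 0], 0],
  ],
)

```text
time: 1.42
tool_pos: [0.2191, 0.486, 0.3038]
tcp_rot: [0.365, 3.12, -0.0]
wrist_force: [0.5, -0.9, 0.0]
width: 0.299
grip_force: 0.0
```

>>> step_arm(
  targets=[
    [[0, 0, 0], [-20, -30, 0], 0],
    [[0, 0, 0], [-20, -30, 0], 0],
    [[0, 0, 0], [-34, -12, 0], 0],
    [[0, 0, 0], [-34, -12, 0], 0],
    [[0, 0, 0], [-34, -12, 0], 0],
  ],
)

```text
time: 1.83
tool_pos: [0.3356, 0.36, 0.3045]
tcp_rot: [0.365, 3.119, 0.002]
wrist_force: [0.1, 1.0, 1.2]
width: -0.0
grip_force: 0.0
```

>>> step_arm(
  targets=[
    [[0, 0, 0], [-34, -12, 0], 0],
    [[0, 0, 0], [-34, -12, 0], 0],
    [[0, 0, 0], [-34, -12, 0], 0],
    [[0, 0, 0], [-34, -12, 0], 0],
    [[0, 0, 0], [0, 0, 0], 0],
  ],
)

```text
time: 2.25
tool_pos: [0.4606, 0.2798, 0.3043]
tcp_rot: [0.373, 3.116, -0.001]
wrist_force: [-0.5, 0.1, -0.3]
width: -0.004
grip_force: 0.0
```

```bash
cat > look.py <<'E'
from h import *
import sys
def look(n,qs):
    s=read_state();a=read_camera("wrist");cv2.imwrite(f"pics/{n}.png",a[...,::-1])
    print(s["time"],s["tool_pos"].round(4) if hasattr(s["tool_pos"],'round') else s["tool_pos"],s["tcp_rot"],s["wrist_force"],s["width"])
    print(Ro.from_rotvec(s["tcp_rot"]).as_matrix().round(3).tolist())
    Z={"lug_top":.143,"button_top":.1685,"rocker_on_end":.04,"stand":0,"meter":0,"block_under":.012,"specimen_near":0,"block_square":0,"specimen_far":0}
    for q in qs:
        for r in tip_of("wrist",q)[:3]: print(q,round(r["score"],2),np.round(r["at"]),at_z("wrist",r["at"],Z[q]).round(4))
E
python3 -c "
from look import *
look(3,['rocker_on_end','meter','lug_top','button_top','stand','block_under','block_square'])
"
```

```text
2.25 [0.4606 0.2798 0.3043] [ 3.73042346e-01  3.11559299e+00 -1.40096045e-03] [-0.45149506  0.08582438 -0.31602724] -0.00414645435859614
[[-0.972, 0.236, 0.004], [0.236, 0.972, -0.001], [-0.004, -0.0, -1.0]]
rocker_on_end 0.78 [177. 335.] [0.4657 0.2998 0.04  ]
meter 0.73 [185. 353.] [0.4893 0.3198 0.    ]
lug_top 0.6 [291. 198.] [0.5159 0.1529 0.143 ]
lug_top 0.6 [100. 184.] [0.3516 0.2007 0.143 ]
button_top 0.75 [139. 190.] [0.3825 0.2091 0.1685]
button_top 0.48 [344. 216.] [0.561  0.1621 0.1685]
button_top 0.39 [222. 203.] [0.4439 0.1981 0.1685]
stand 0.91 [127. 230.] [0.3805 0.1901 0.    ]
stand 0.61 [262. 252.] [ 0.5632  0.1641 -0.    ]
block_under 0.71 [263. 253.] [0.5595 0.1697 0.012 ]
block_square 0.96 [106. 331.] [0.3873 0.3159 0.    ]
```

View pics/3.png

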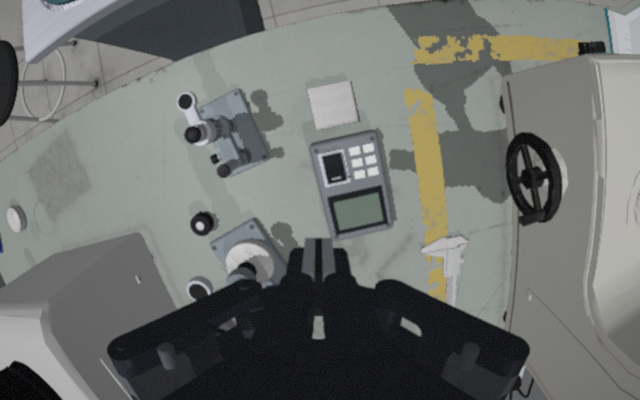

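The wrist view shows the rocker at about [177,335] (row, column) on the meter, the small stand at upper left and the larger stand at lower centre-left. I'll turn the tool square to the box, come down above the rocker and check from close by.

>>> step_arm(
  targets=[
    [[0, 0, -0.119], [0, 0, 0], 0],
    [[0, 0, -0.119], [0, 0, 0], 0],
    [[0, 0, 0], [-4, 10, 35], 0],
    [[0, 0, 0], [-3, 10, 35], 0],
    [[0, 0, 0], [0, 0, 35], 0],
  ],
)

```text
time: 3.07
tool_pos: [0.4634, 0.3055, 0.1993]
tcp_rot: [-0.01, 3.138, 0.005]
wrist_force: [0.5, 0.1, 0.1]
width: -0.001
grip_force: 0.0
```

>>> step_arm(
  targets=[
    [[0, 0, 0], [0, 0, 30], 0],
    [[0, 0, 0], [0, 0, 0], 0],
    [[0, 0, 0], [0, 0, 0], 0],
  ],
)

```text
time: 3.32
tool_pos: [0.461, 0.3029, 0.1672]
tcp_rot: [0.009, -3.137, 0.004]
wrist_force: [-0.4, -0.9, -0.1]
width: 0.002
grip_force: 0.0
```

```bash
python3 -c "
from look import *
look(4,['rocker_on_end','meter'])
c=cut_out('wrist','power_rocker')
print([(x['score'],x['extent']) for x in c])
s=read_state();R=Ro.from_rotvec(s['tcp_rot']).as_matrix();p=np.array(s['tool_pos'])+R@[0,0,.0726]
c=calibration('wrist');print('tip',p, np.array(c['R'])@p+c['t'], c['camera_matrix'])
X=np.array(c['R'])@p+c['t'];th=np.arctan2(np.hypot(X[0],X[1]),X[2]);K=np.array(c['camera_matrix']);f=K[0,0];u=X[:2]/np.hypot(*X[:2])*th*f+K[:2,2];print('tip px',u)
"
```

```text
3.3167 [0.461  0.3029 0.1672] [ 0.00862186 -3.13736187  0.00389862] [-0.35176903 -0.86462826 -0.12029401] 0.0015411291285060574
[[-1.0, -0.006, -0.004], [-0.005, 1.0, -0.002], [0.004, -0.002, -1.0]]
rocker_on_end 0.83 [231. 310.] [0.4775 0.2991 0.04  ]
meter 0.95 [234. 333.] [0.4979 0.3173 0.    ]
meter 0.71 [355.  66.] [ 0.7255 -0.0879  0.    ]
[(0.77, [294.8, 189.4, 328.4, 240.8])]
tip [0.46482985 0.30444306 0.0993764 ] [-5.19220940e-05  2.77595558e-02  1.57211267e-01] [[309.70691629   0.         318.10002617]
 [  0.         309.70691629 197.61473229]
 [  0.           0.           1.        ]]
tip px [317.99878301 251.74323328]
```

View pics/4.png

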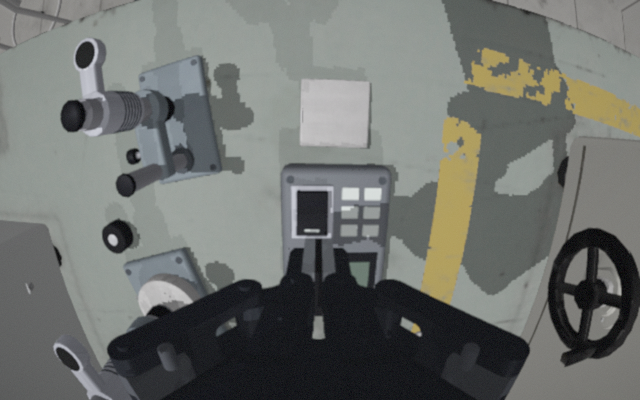

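Close view: the rocker is black, with its white dash (far end) at [231,311] and the bezel spanning rows 186–240. The estimates differ by about 10 mm in x, so I'll repeat and average.

```bash
python3 -c "
from h import *
print(np.array(calibration('wrist')['R']).round(3).tolist())
for i in range(4):
  s=read_state();R=Ro.from_rotvec(s['tcp_rot']).as_matrix();p=np.array(s['tool_pos'])+R@[0,0,.0726]
  read_camera('wrist')
  r=tip_of('wrist','rocker_on_end')[0]['at'];m=tip_of('wrist','meter')[0]['at']
  print(np.round(s['q'],4),p.round(4),np.round(r),at_z('wrist',r,.04).round(4),at_z('wrist',m,0).round(4))
# meter deck near corners + bezel corners by eye
for n,rc,z in [('nearL',(166,282),.027),('nearR',(167,393),.027),('bezNL',(186,291),.0295),('bezNR',(186,332),.0295),('bezFL',(240,292),.0295),('bezFR',(240,332),.0295)]: print(n,at_z('wrist',rc,z).round(4))
"
```

```text
[[-0.005, 1.0, 0.003], [0.957, 0.004, 0.291], [0.291, 0.004, -0.957]]
[ 0.535   0.1564  1.9923 -0.      0.9876 -1.0402] [0.4648 0.3044 0.0994] [223. 309.] [0.4716 0.2979 0.04  ] [0.4917 0.3138 0.    ]
[ 0.5347  0.1569  1.9936  0.      0.9872 -1.0403] [0.4642 0.3039 0.0985] [225. 311.] [0.4712 0.2982 0.04  ] [0.491  0.3132 0.    ]
[ 0.5345  0.1581  1.995  -0.      0.987  -1.0403] [0.4634 0.3033 0.0972] [227. 308.] [0.4721 0.2964 0.04  ] [0.49   0.3137 0.    ]
[ 0.5346  0.1589  1.9956  0.      0.9869 -1.0403] [0.4629 0.3031 0.0964] [228. 312.] [0.4726 0.2991 0.04  ] [0.4919 0.317  0.    ]
nearL [0.4316 0.2777 0.027 ]
nearR [0.4317 0.356  0.027 ]
bezNL [0.4454 0.284  0.0295]
bezNR [0.4453 0.3127 0.0295]
bezFL [0.4867 0.2838 0.0295]
bezFR [0.4866 0.3135 0.0295]
```

>>> step_arm(
  targets=[
    [[0, 0, 0], [-14, -5, 0], 0],
    [[0, 0, 0], [0, 0, 25], 0],
    [[0, 0, 0], [0, 0, 20], 0],
    [[0, 0, 0], [0, 0, 0], 0],
    [[0, 0, 0], [0, 0, 0], 0],
  ],
)

```text
time: 4.53
tool_pos: [0.4764, 0.2973, 0.1226]
tcp_rot: [0.006, -3.139, 0.003]
wrist_force: [-0.5, -0.1, 0.8]
width: -0.0
grip_force: 0.0
```

>>> step_arm(
  targets=[
    [[0, 0, 0], [0, 0, 0], 0],
    [[0, 0, 0], [0, 0, 0], 0],
  ],
)

```text
time: 4.7
tool_pos: [0.478, 0.2986, 0.1253]
tcp_rot: [-0.007, 3.139, 0.002]
wrist_force: [0.7, -0.1, 0.5]
width: -0.001
grip_force: 0.0
```

```bash
python3 -c "
from look import *
look(5,['rocker_on_end'])
cv2.imwrite('pics/5.png',cv2.resize(cv2.imread('pics/5.png')[130:330,220:420],None,fx=2.5,fy=2.5))
s=read_state();R=Ro.from_rotvec(s['tcp_rot']).as_matrix();print(np.array(s['tool_pos'])+R@[0,0,.0726])
"
```

```text
4.7 [0.478  0.2986 0.1253] [-6.56108659e-03  3.13946748e+00  1.83506482e-03] [ 0.66705149 -0.07370555  0.54520014] -0.001139381598255385
[[-1.0, -0.004, 0.002], [-0.004, 1.0, 0.001], [-0.002, 0.001, -1.0]]
rocker_on_end 0.74 [235. 317.] [0.4741 0.298  0.04  ]
[0.47803336 0.2987521  0.05275895]
```

View pics/5.png

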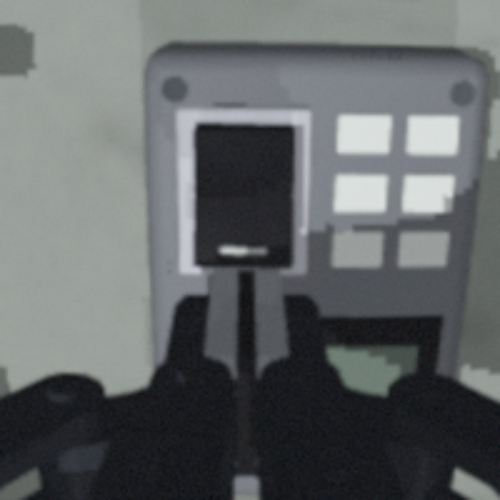

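The fingertips are centred over the rocker's dashed far end, with the rocker centred on the finger line in the crop. Pressing down now.

>>> step_arm(
  targets=[
    [[0, 0, 0], [1, 0, 6], 0],
    [[0, 0, 0], [0, 0, 5], 0],
    [[0, 0, 0], [0, 0, 4], 0],
    [[0, 0, 0], [0, 0, 3], 0],
    [[0, 0, 0], [0, 0, 1], 0],
  ],
)

```text
time: 5.22
tool_pos: [0.4767, 0.2985, 0.1067]
tcp_rot: [-0.007, 3.141, 0.0]
wrist_force: [-4.1, -2.4, 20.2]
width: -0.002
grip_force: 10.2
```

>>> step_arm(
  targets=[
    [[0, 0, 0], [0, 0, 1], 0],
    [[0, 0, 0], [0, 0, 0], 0],
  ],
)

```text
time: 5.38
tool_pos: [0.4767, 0.2985, 0.1067]
tcp_rot: [-0.007, 3.141, 0.0]
wrist_force: [-4.6, -4.6, 19.8]
width: 0.002
grip_force: 10.0
```

>>> step_arm(
  targets=[
    [[0, 0, 0], [0, 0, -10], 0],
    [[0, 0, 0], [0, 0, -35], 0],
    [[0, 0, 0], [0, 0, -40], 0],
    [[0, 0, 0], [0, 0, 0], 0],
  ],
)

```text
time: 5.72
tool_pos: [0.4794, 0.3003, 0.1963]
tcp_rot: [-0.007, 3.132, 0.009]
wrist_force: [1.6, 0.9, 0.9]
width: 0.0
grip_force: 0.0
```

```bash
python3 -c "
from look import *
look(6,['rocker_on_end','stand','lug_top','button_top'])
cv2.imwrite('pics/6.png',cv2.resize(cv2.imread('pics/6.png')[150:280,250:410],None,fx=3,fy=3))
"
```

```text
5.7167 [0.4794 0.3003 0.1963] [-0.00662714  3.13150867  0.009358  ] [1.6424619  0.93236516 0.94788993] 0.0004144447534721127
[[-1.0, -0.004, 0.01], [-0.004, 1.0, 0.006], [-0.01, 0.006, -1.0]]
rocker_on_end 0.78 [194. 318.] [0.4694 0.2989 0.04  ]
stand 0.86 [267. 180.] [0.557  0.1566 0.    ]
stand 0.6 [ 84. 191.] [0.3792 0.1872 0.    ]
lug_top 0.96 [ 28. 115.] [0.3627 0.2106 0.143 ]
lug_top 0.86 [308.  84.] [0.5068 0.1585 0.143 ]
button_top 0.7 [ 78. 103.] [0.388  0.225  0.1685]
button_top 0.6 [310.  82.] [0.485  0.1872 0.1685]
button_top 0.57 [390.  96.] [0.5509 0.1642 0.1685]
```

View pics/6.png

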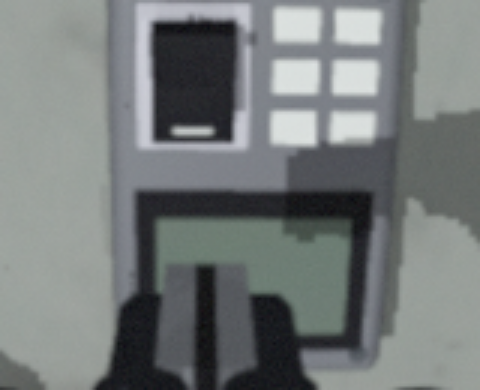

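The dash end is now down and the near end stands proud of the bezel, and the press bottomed out at 34 mm, so the rocker is on. I'll rise and move across to the stand.

>>> step_arm(
  targets=[
    [[0, 0, 0], [0, 0, -40], 0],
    [[0, 0, 0], [0, 0, -40], 0],
    [[0, 0, 0], [-4, -30, -25], 0],
    [[0, 0, 0], [-5, -38, 0], 0],
    [[0, 0, 0], [-6, -38, 0], 0],
  ],
)

```text
time: 6.38
tool_pos: [0.4917, 0.192, 0.2947]
tcp_rot: [-0.011, 3.14, 0.001]
wrist_force: [0.8, 0.4, -0.7]
width: 0.001
grip_force: 0.0
```

>>> step_arm(
  targets=[
    [[0, 0, 0], [-6, -38, 0], 0],
    [[0, 0, -0.1], [0, 0, 0], 0],
    [[0, 0, -0.1], [0, 0, 0], 0],
    [[0, 0, 0], [0, 0, 0], 0],
    [[0, 0, 0], [0, 0, 0], 0],
  ],
)

```text
time: 6.8
tool_pos: [0.4968, 0.1539, 0.2921]
tcp_rot: [0.315, -3.122, 0.001]
wrist_force: [-0.7, 0.8, 0.1]
width: 0.001
grip_force: 0.0
```

```bash
python3 -c "
from look import *
look(7,['stand','lug_top','button_top','block_under'])
look(8,['lug_top','button_top'])
"
```

```text
6.8 [0.4968 0.1539 0.2921] [ 3.14932785e-01 -3.12240548e+00  6.26962497e-04] [-0.70909149  0.78972854  0.07539458] 0.0011783027504520297
[[-0.98, -0.2, -0.003], [-0.2, 0.98, -0.001], [0.003, -0.0, -1.0]]
stand 0.96 [223. 311.] [ 0.5667  0.1599 -0.    ]
stand 0.95 [ 87. 368.] [0.3898 0.1908 0.    ]
lug_top 0.58 [ 38. 385.] [0.3658 0.1756 0.143 ]
lug_top 0.55 [232. 302.] [0.5213 0.1464 0.143 ]
button_top 0.84 [ 74. 393.] [0.3951 0.1817 0.1685]
block_under 0.88 [226. 317.] [0.5651 0.1674 0.012 ]
7.05 [0.4973 0.1547 0.2935] [ 3.19968783e-01 -3.12451962e+00  1.82111655e-04] [0.13915069 0.06852946 0.44029674] 0.00035457341568154
[[-0.979, -0.203, -0.001], [-0.203, 0.979, -0.0], [0.001, -0.0, -1.0]]
lug_top 0.96 [ 31. 387.] [0.3609 0.1759 0.143 ]
lug_top 0.47 [193. 443.] [0.4683 0.2482 0.143 ]
button_top 0.59 [ 68. 393.] [0.3918 0.1804 0.1685]
```

View pics/8.png

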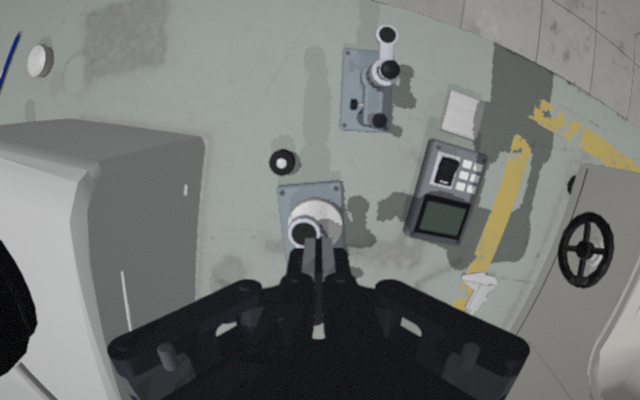

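The larger stand's lug pad is seen just left of the fingertips, at about [234,303]. The plate's near edge runs [186,279]–[182,340]; I'll use it for the yaw.

```bash
python3 -c "
from h import *
a=at_z('wrist',(187,280),.012);b=at_z('wrist',(182,340),.012);d=a-b;print(a,b,np.linalg.norm(d),'yaw',np.degrees(np.arctan2(d[0],-d[1])))
print(at_z('wrist',(234,303),.143))
for i in range(3):
  read_camera('wrist');print([ (round(r['score'],2),at_z('wrist',r['at'],.143).round(4),np.round(r['at'])) for r in tip_of('wrist','lug_top')],[at_z('wrist',r['at'],0).round(4) for r in tip_of('wrist','stand')])
"
```

```text
[0.52673543 0.11448991 0.012     ] [0.50647321 0.18241642 0.012     ] 0.07088418203954212 yaw 16.609641583190076
[0.52328203 0.14778214 0.143     ]
[(0.75, array([0.3664, 0.1738, 0.143 ]), array([ 37., 383.])), (0.64, array([0.5206, 0.1474, 0.143 ]), array([231., 303.]))] [array([0.3865, 0.1867, 0.    ]), array([0.5672, 0.1599, 0.    ])]
[(0.7, array([0.5213, 0.1485, 0.143 ]), array([232., 305.])), (0.58, array([0.3665, 0.1739, 0.143 ]), array([ 37., 383.]))] [array([0.5659, 0.1607, 0.    ]), array([0.3842, 0.1873, 0.    ])]
[(0.64, array([0.5234, 0.1488, 0.143 ]), array([234., 305.])), (0.61, array([0.3638, 0.1754, 0.143 ]), array([ 34., 386.]))] [array([0.5669, 0.1601, 0.    ]), array([0.386 , 0.1865, 0.    ])]
```

>>> step_arm(
  targets=[
    [[0, 0, -0.085], [0, 0, 0], 0],
    [[0, 0, 0], [-20, -14, 0], 0],
    [[0, 0, 0], [0, 0, 30], 0],
    [[0, 0, 0], [0, 0, 25], 0],
    [[0, 0, 0], [0, 0, 0], 0],
  ],
)

```text
time: 8.07
tool_pos: [0.5177, 0.1456, 0.2336]
tcp_rot: [0.451, -3.099, 0.001]
wrist_force: [-1.2, -0.5, -1.5]
width: -0.005
grip_force: 0.0
```

>>> step_arm(
  targets=[
    [[0, 0, 0], [0, 0, 0], 0],
    [[0, 0, 0], [0, 0, 0], 0],
  ],
)

```text
time: 8.23
tool_pos: [0.5211, 0.1467, 0.2399]
tcp_rot: [-0.453, 3.108, 0.0]
wrist_force: [-0.1, -0.0, -0.4]
width: 0.003
grip_force: 0.0
```

```bash
python3 -c "
from look import *
look(9,['lug_top','stand'])
cv2.imwrite('pics/9.png',cv2.resize(cv2.imread('pics/9.png')[150:310,220:420],None,fx=3,fy=3))
"
```

```text
8.2333 [0.5211 0.1467 0.2399] [-4.52693535e-01  3.10782258e+00  1.42783284e-04] [-0.14237968 -0.00429159 -0.41151204] 0.00341528976020657
[[-0.958, -0.285, 0.001], [-0.285, 0.958, 0.0], [-0.001, -0.0, -1.0]]
lug_top 0.95 [  3. 437.] [0.3722 0.1719 0.143 ]
lug_top 0.75 [236. 318.] [0.5242 0.1475 0.143 ]
stand 0.93 [220. 319.] [0.5671 0.1608 0.    ]
stand 0.67 [ 64. 394.] [0.3876 0.1855 0.    ]
stand 0.32 [144. 288.] [0.4971 0.1077 0.    ]
```

View pics/9.png

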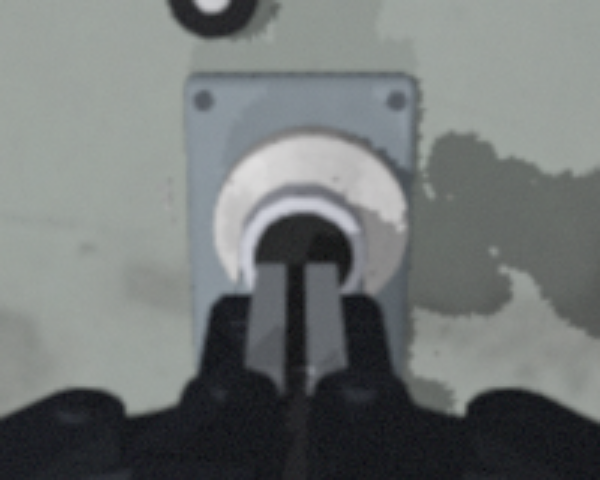

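The fingertips are centred on the lug pad and square to the plate. Pushing the sleeve down.

>>> step_arm(
  targets=[
    [[0, 0, 0], [-1, 0, 15], 0],
    [[0, 0, 0], [0, 0, 8], 0],
    [[0, 0, 0], [0, 0, 5], 0],
    [[0, 0, 0], [0, 0, 5], 0],
    [[0, 0, 0], [0, 0, 4], 0],
  ],
)

```text
time: 8.8
tool_pos: [0.5222, 0.147, 0.203]
tcp_rot: [-0.453, 3.107, 0.0]
wrist_force: [-1.9, -0.4, 7.7]
width: 0.002
grip_force: 3.7
```

>>> step_arm(
  targets=[
    [[0, 0, 0], [0, 0, 3], 0],
    [[0, 0, 0], [0, 0, 1], 0],
    [[0, 0, 0], [0, 0, 1], 0],
    [[0, 0, 0], [0, 0, 0], 0],
  ],
)

```text
time: 9.13
tool_pos: [0.5222, 0.1469, 0.1994]
tcp_rot: [-0.453, 3.108, 0.0]
wrist_force: [-4.7, -0.1, 13.1]
width: -0.001
grip_force: 5.9
```

>>> step_arm(
  targets=[
    [[0, 0, 0], [0, 0, 1], 0],
    [[0, 0, 0], [0, 0, 1], 0],
    [[0, 0, 0], [0, 0, 0], 0],
  ],
)

```text
time: 9.38
tool_pos: [0.5221, 0.1469, 0.1992]
tcp_rot: [-0.453, 3.108, -0.0]
wrist_force: [-10.1, -2.2, 21.9]
width: -0.001
grip_force: 11.1
```

>>> step_arm(
  targets=[
    [[0, 0, 0], [0, 0, -8], 0],
    [[0, 0, 0], [0, 0, -12], 0],
    [[0, 0, 0], [0, 0, -20], 0],
    [[0, 0, 0], [0, 0, -25], 0],
    [[0, 0, 0], [0, 0, 0], 0],
  ],
)

```text
time: 9.8
tool_pos: [0.5241, 0.1474, 0.2654]
tcp_rot: [-0.452, 3.1, 0.001]
wrist_force: [0.4, 0.0, 1.4]
width: -0.0
grip_force: 0.0
```

```bash
python3 -c "
from look import *
look(10,['lug_top','stand'])
a=read_camera('scene');b=read_camera('top')
im=np.hstack([cv2.resize(a[180:290,300:390],None,fx=4,fy=4),cv2.resize(b[155:265,335:415],None,fx=4,fy=4)])
cv2.imwrite('pics/11.png',im[...,::-1])
for c in('scene','top'):
  for q in('sear','button_top'):
    print(c,q,[(round(r['score'],2),np.round(r['at']) if 'at' in r else r['extent']) for r in (look_for(c,q) if q=='sear' else tip_of(c,q))])
"
```

```text
9.8 [0.5241 0.1474 0.2654] [-4.51524694e-01  3.10045074e+00  1.07762553e-03] [0.36786179 0.02262067 1.38580132] -0.00011744516847175286
[[-0.958, -0.285, 0.008], [-0.285, 0.958, 0.002], [-0.008, -0.001, -1.0]]
lug_top 0.84 [214. 324.] [0.5175 0.1488 0.143 ]
lug_top 0.72 [  8. 426.] [0.3703 0.1718 0.143 ]
stand 0.74 [ 59. 388.] [0.3797 0.1817 0.    ]
stand 0.61 [209. 319.] [0.5595 0.159  0.    ]
scene sear [(0.42, [241.9, 216.9, 305.3, 256.0])]
scene button_top [(0.46, array([196., 348.])), (0.44, array([248., 261.]))]
top sear []
top button_top [(0.58, array([286., 358.]))]
```

View pics/11.png

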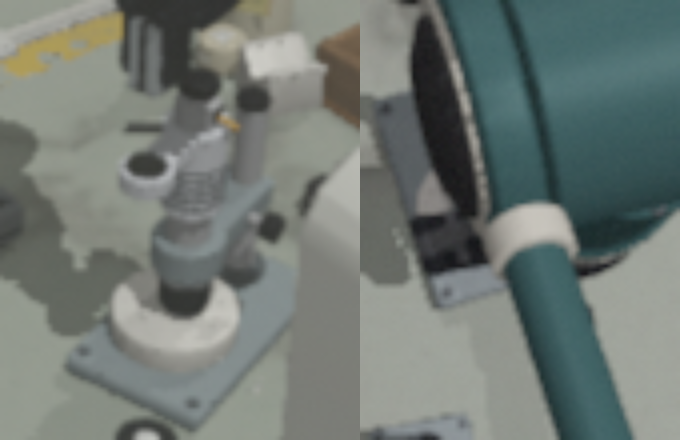

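The brass tell-tale pin stands out at crop (228,122), so the probe is cocked, and the sleeve is back up. Moving 43 mm along the stand's +x to the button.

>>> step_arm(
  targets=[
    [[0, 0, 0], [0, 0, -10], 0],
    [[0, 0, 0], [-22, 0, 0], 0],
    [[0, 0, 0], [-21, 0, 0], 0],
    [[0, 0, 0], [0, 0, 0], 0],
    [[0, 0, 0], [0, 0, 0], 0],
  ],
)

```text
time: 10.67
tool_pos: [0.5636, 0.1592, 0.2703]
tcp_rot: [-0.453, 3.109, -0.0]
wrist_force: [-0.6, -0.7, -0.5]
width: 0.003
grip_force: 0.0
```

```bash
python3 -c "
from h import *
a=read_camera('scene');s=read_state()
cv2.imwrite('pics/12.png',cv2.resize(a[170:260,310:400],None,fx=6,fy=6)[...,::-1])
print(s['time'],s['tool_pos'],at_z('scene',(200.5,350.5),.1685))
c=calibration('scene');p=np.array(s['tool_pos'])+Ro.from_rotvec(s['tcp_rot']).as_matrix()@[0,0,.0726]
for q in(p,[.5637,.1598,.1685]):
  u=np.array(c['camera_matrix'])@(np.array(c['R'])@q+c['t']);u=u[:2]/u[2];print(q,u,(u-[310,170])*6)
"
```

```text
10.7167 [0.56281815 0.1590344  0.26997426] [0.55611636 0.15238596 0.1685    ]
[0.56276019 0.15901665 0.19737429] [351.68469133 184.24748383] [250.10814797  85.484903  ]
[0.5637, 0.1598, 0.1685] [350.82378624 197.20920695] [244.94271746 163.25524172]
```

View pics/12.png

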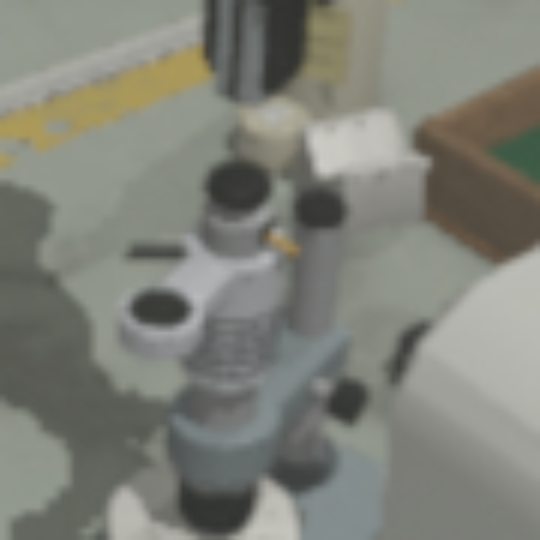

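The button is at crop (239,185), with the fingertips above it. I'll check the scene camera's bias against the lug, which I know.

```bash
python3 -c "
from h import *
c=calibration('scene')
def pr(q):
  u=np.array(c['camera_matrix'])@(np.array(c['R'])@np.array(q)+c['t']);return ((u[:2]/u[2]+.5-[310,170])*6).round()
print('lug',pr([.5225,.1475,.143]),'seen 159 307');b=np.array([.5637,.1598,.1685]);print(pr(b),'seen 239 185')
for d in([.01,0,0],[0,.01,0]):print(pr(b+d)-pr(b))
"
```

```text
lug [169. 303.] seen 159 307
[248. 166.] seen 239 185
[ 24. -11.]
[-22. -14.]
```

The bias is small once the button's black side is allowed for. I'll nudge 1–2 mm and press.

>>> step_arm(
  targets=[
    [[0, 0, 0], [1.5, -1, 15], 0],
    [[0, 0, 0], [0, 0, 9], 0],
    [[0, 0, 0], [0, 0, 4], 0],
    [[0, 0, 0], [0, 0, 2], 0],
    [[0, 0, 0], [0, 0, 2], 0],
  ],
)

```text
time: 11.13
tool_pos: [0.561, 0.1575, 0.2381]
tcp_rot: [0.452, -3.108, 0.0]
wrist_force: [-2.3, -0.8, 3.6]
width: -0.001
grip_force: 2.1
```

>>> step_arm(
  targets=[
    [[0, 0, 0], [0, 0, 1], 0],
    [[0, 0, 0], [0, 0, 1], 0],
    [[0, 0, 0], [0, 0, 0], 0],
  ],
)

```text
time: 11.38
tool_pos: [0.5619, 0.1577, 0.2363]
tcp_rot: [-0.453, 3.108, 0.0]
wrist_force: [-2.3, 0.5, 3.6]
width: -0.001
grip_force: 1.6
```

>>> step_arm(
  targets=[
    [[0, 0, 0], [0, 0, 1], 0],
    [[0, 0, 0], [0, 0, 1], 0],
    [[0, 0, 0], [0, 0, 0], 0],
  ],
)

```text
time: 11.63
tool_pos: [0.562, 0.1578, 0.2358]
tcp_rot: [-0.453, 3.108, 0.0]
wrist_force: [-3.9, -1.5, 9.3]
width: 0.001
grip_force: 5.1
```

>>> step_arm(
  targets=[
    [[0, 0, 0], [0, 0, -5], 0],
    [[0, 0, 0], [0, 0, -15], 0],
    [[0, 0, 0], [0, 0, -35], 0],
    [[0, 0, 0], [0, 0, -35], 0],
    [[0, 0, 0], [0, 0, 0], 0],
  ],
)

```text
time: 12.05
tool_pos: [0.5653, 0.1585, 0.3322]
tcp_rot: [-0.451, 3.095, 0.002]
wrist_force: [1.0, 0.7, 1.1]
width: 0.002
grip_force: 0.0
```

```bash
python3 -c "
from h import *
a=read_camera('scene')
cv2.imwrite('pics/13.png',cv2.resize(a[170:260,230:390],None,fx=5,fy=5)[...,::-1]);s=read_state();print(s['time'],s['wrist_force'],s['tool_pos'])
"
```

```text
12.1 [-0.15482451 -0.34518349 -0.51127869] [0.56448881 0.15834981 0.32925692]
```

View pics/13.png

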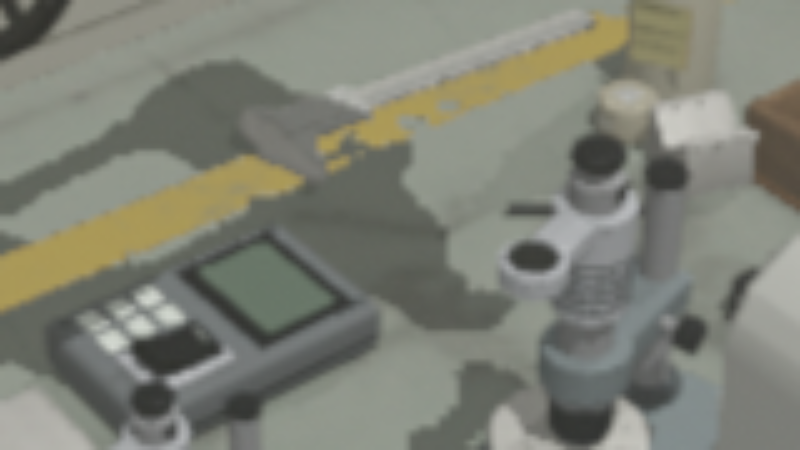

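The tell-tale pin beside the probe's head (about crop (630,185)) is drawn in, the sleeve and button are up, and nothing has been displaced. Handing in.

```bash
python3 -c "
from workcell import *
print(finish_job())"
```

```text
the job is handed in; nothing more can be done
None
```

The job is handed in (verdict not shown): I switched the rocker on, cocked the probe with the sleeve and released it with the button; the last picture shows the tell-tale pin drawn in, sleeve and button up, and the arm clear.

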